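Hang the right ring holder on the drop-flap hook

ROBOT

A 6-joint arm with a two-finger parallel gripper is mounted at the origin on the work surface. World frame = base frame: x ahead of the robot, y to its left, z up, the work surface at z = 0. Lengths are in m, angles in degrees, forces in N, time in s.
With the tool pointing down it reaches from about 0.325 to 0.775 m from the base axis. Payload 5.5 kg.
Tool frame: the origin (TCP) lies on the centre line of the jaws, within the pads' length; the fingertips stand 25 mm ahead of it and the grasp point (between the pads) lies 6 mm ahead of it; y points along the fingers, x is the direction in which the jaws open and shut, and the axes are right-handed (so a half turn about y gives the same grasp; the last joint's range is limited). The gripper opens to 88 mm and grips with 3 to 60 N. Pads are 20 mm wide; open, the fingers measure 115 mm over their backs; the gripper's body (75 mm by 178 mm) begins 61 mm behind the grasp point.
Start: joints at [62.412, 5.22, 70.514, -0, 104.267, -3.249], TCP at [0.247, 0.547, 0.248] pointing down, gripper open.
Joint ranges: [-164.24, 164.24], [-49.07, 125.15], [9.68, 141.18], [-86.29, 266.29], [3.28, 154.24], [-151.56, 151.56]. Speed limits (degrees/s): [147.25, 147.25, 172.46, 180, 180, 180].

INTERFACE

Orientations are given as [roll, pitch, yaw] about the fixed x, y, z axes, in that order (R = Rz(yaw) Ry(pitch) Rx(roll)).
In Python, from workcell import robot gives the robot as it stands. Calls block until the motion is done:
- robot.reach(position, orientation): joint-space move of the TCP to a pose.
- robot.servo_line(position, attitude=None, vel=0.15, guard=None): straight line of the TCP; attitude=None keeps the orientation; vel is the mean speed in m/s. With guard (N) it stops when the force on the tool has changed by that much, and returns True; else False.
- robot.movej(angles): joint-space move.
- robot.grip(opening): opening from 0.0 (shut) to 1.0 (fully open); the grip force is fixed at half the most; returns when the fingers have stopped.
- robot.dwell(seconds).
- robot.ik(position, orientation): joint angles nearest the present ones, or None.
- robot.observe(): the state.
- robot.camera(name): name is "scene" or "top" or "wrist"; returns the picture (400x640x3 uint8, blue, green, red); there is no depth.
- robot.camera_info(name): a dict with "intrinsics" (3x3 intrinsics, pixels), "R" (3x3) and "t" (3): a world point X has camera coordinates R X + t. Camera axes: x right, y down, z forward; pixel columns grow to the right and rows downward; lengths in m; the calibration is good to about 2 mm. A picture is of the moment at which its call begins: read the wrist's pose just before it. camera_info takes no time and is no camera call; for the wrist camera it gives the pose at the moment of the call.
A pose or a line that the arm cannot do raises robot.Unreachable and nothing moves.
- robot.job_done(): hands the job in, once; it reports no verdict.
The state is a dict: "time": time; "joints": joint angles; "joint_velocities": joint speeds; "effort": joint torques, N m; "tcp_pos": TCP position; "orientation": TCP orientation; "contact_force": force on the tool from outside, world axes, zero at the start; "torque": the same for the moment, N m; "finger_gap": opening from 0.0 (shut) to 1.0 (fully open).
Only numpy, scipy, OpenCV 4.12 (cv2) and the standard library are available. Lean on these libraries where they do the work, as an engineer would, in place of code of your own. Each camera call takes 0.05 s, during which the arm holds its last target. There are 200 camera calls.

TASK

Hang a ring holder on the counter's double hook: the nickel gauge set if the black mandrel stands on the brass plate, the tortoiseshell box if the green cone does. Swing the brass toggle fully over to raise the flap level, slide that holder onto the flap until the hook is through its handle, then swing the toggle fully back so that the flap drops and the holder is left hanging still. Leave the other holder, the mandrel and the cone where they are.

Things in the scene. Friction and masses are not known exactly. Their poses are not given: they have to be found in the camera images.
- counter: Fixed teak counter, x -110 to +80, y +-250 mm, top 85 mm above the table. Origin: on the table below the middle of its flap opening (x +-62, y +-77 mm); x away from the robot, y left. A 12 mm high fence runs along the back of the top, front face at x = +62: a holder pushed flat against it has its centre at x = +30, close to the hook's line.
- flap (a joint): Wooden flap in the counter's opening, 118 (x) by 148 mm (y), hinged along its edge nearest the robot (x = -60 mm, at the counter's top). rad: 0 = dropped, far end about 67 mm down; 0.6 = raised, level, 1 mm below the top. Linked to the toggle: flap = 0.5 x toggle.
- toggle (a joint): Brass lever in front of the flap, 8 mm rod with a 14 mm ball, pivot at x -88, y 0, z 89 mm in the counter's frame. Swings sideways (counter's y-z plane), stays where left, takes about 5 N at the ball. rad: 0 = leaning 0.6 rad to -y (robot's right), flap dropped; 1.2 = leaning 0.6 rad to +y (left), flap raised.
- toggle_tip (a point): Centre of the ball at the end of the toggle, 58 mm from its pivot.
- hook: Fixed brass double hook of 8 mm rod over the flap. Origin: middle of its cross bar, 50 mm above the counter top, x +26, y 0 in the counter's frame, same axes. The bar runs along y; its ends at y = +-50 mm turn up, tops 11 mm above the bar's centre line. A stem runs 46 mm level to +x, then down. Holders slide in along y from either side; a handle 10 to 44 mm from the middle is well on.
- hook_left (a point): Top of the hook's upturned left end (y = +50 mm); the arch of a holder standing on the counter top or raised flap passes about 10 mm above it. A handle rests on the bar once the holder has sunk about 17 mm.
- hook_right (a point): Top of the hook's upturned right end (y = -50 mm), as hook_left.
- nickel_set: Nickel gauge ring set: silvery, with four gauge rings on top, silvery handle. Block 64 (x) by 60 (y) by 32 mm high, 0.2 kg; upright arched handle of 6 mm rod in its x-z plane at mid-y, legs at x = +-27 mm, opening 48 mm wide, arch underside 71 mm up at the middle, 59 at the sides, 77 mm overall. Origin: centre of the underside. Stands on the counter to one side of the flap.
- nickel_set_grip (a point): Underside of the arch of the nickel set's handle, at its middle.
- tortoise_box: Tortoiseshell ring box: orange-brown with dark spots, brass handle. Block 64 (x) by 60 (y) by 32 mm high, 0.2 kg; upright arched handle of 6 mm rod in its x-z plane at mid-y, legs at x = +-27 mm, opening 48 mm wide, arch underside 71 mm up at the middle, 59 at the sides, 77 mm overall. Origin: centre of the underside. Stands on the counter to one side of the flap.
- tortoise_box_grip (a point): Underside of the arch of the tortoiseshell box's handle, at its middle.
- mandrel: Black steel ring mandrel, a slim tapered rod standing upright on a 64 mm round foot, 150 mm tall. Origin: centre of its underside.
- cone: Jade-green glass ring cone, 68 mm across at the foot, 105 mm tall. Origin: centre of its underside.
- brass_plate: Flat round brass plate on the table, 90 mm across, 4 mm thick. Either the mandrel or the cone stands on it; the other stands on a white marble plate of the same size on the other side of the table. Origin: centre of its underside.
There are look-alikes about, which are no part of the job. What is meant by the tortoise_box is not red, and is the larger of those in its own colour. There is more than one size of the cone; the one meant has the size given above.

How it is judged (in metres and radians):
On the way, in this order (a step that is already met when the one before it is completed fails the run):
1. the toggle is swung over and the flap is raised level (joint flap above 0.53 rad) (value of joint flap above 0.53 rad), for 0.2 s.
2. the right holder stands upright on the raised flap with the hook through its handle (((horizontal distance between mandrel and brass_plate below 0.05 m and ((x of nickel_set_grip in the frame of hook between -0.02 and 0.02 m and y of nickel_set_grip in the frame of hook between -0.047 and 0.047 m and z of nickel_set_grip in the frame of hook above 0 m and angle between the y axis of nickel_set and the y axis of hook, either way round below 0.6 rad) and value of joint flap above 0.53 rad and z of nickel_set_grip in the frame of hook above 0.015 m and angle between nickel_set's own z axis and vertical below 0.2 rad)) or (horizontal distance between cone and brass_plate below 0.05 m and ((x of tortoise_box_grip in the frame of hook between -0.02 and 0.02 m and y of tortoise_box_grip in the frame of hook between -0.047 and 0.047 m and z of tortoise_box_grip in the frame of hook above 0 m and angle between the y axis of tortoise_box and the y axis of hook, either way round below 0.6 rad) and value of joint flap above 0.53 rad and z of tortoise_box_grip in the frame of hook above 0.015 m and angle between tortoise_box's own z axis and vertical below 0.2 rad)))), for 0.2 s.
3. the toggle is swung back, the flap is down (below 0.12 rad) and the right holder's handle has sunk onto the hook (value of joint flap below 0.12 rad and ((horizontal distance between mandrel and brass_plate below 0.05 m and ((x of nickel_set_grip in the frame of hook between -0.02 and 0.02 m and y of nickel_set_grip in the frame of hook between -0.047 and 0.047 m and z of nickel_set_grip in the frame of hook above 0 m and angle between the y axis of nickel_set and the y axis of hook, either way round below 0.6 rad) and z of nickel_set_grip in the frame of hook below 0.012 m)) or (horizontal distance between cone and brass_plate below 0.05 m and ((x of tortoise_box_grip in the frame of hook between -0.02 and 0.02 m and y of tortoise_box_grip in the frame of hook between -0.047 and 0.047 m and z of tortoise_box_grip in the frame of hook above 0 m and angle between the y axis of tortoise_box and the y axis of hook, either way round below 0.6 rad) and z of tortoise_box_grip in the frame of hook below 0.012 m)))), for 0.2 s.
At the end, for the whole second after the job is handed in: The right holder hangs still by its handle: mid-arch within 20 mm (x) and 47 mm (y) of the hook's middle, 0-12 mm above the bar's centre line, tilt under 0.45 rad, hook carries over 0.6 N, flap none; flap below 0.12 rad; other holder, mandrel and cone within 30 mm of their start (((horizontal distance between mandrel and brass_plate below 0.05 m and ((x of nickel_set_grip in the frame of hook between -0.02 and 0.02 m and y of nickel_set_grip in the frame of hook between -0.047 and 0.047 m and z of nickel_set_grip in the frame of hook above 0 m and angle between the y axis of nickel_set and the y axis of hook, either way round below 0.6 rad) and z of nickel_set_grip in the frame of hook below 0.012 m and contact force between nickel_set and hook above 0.6 N and contact force between nickel_set and flap below 0.1 N and angle between nickel_set's own z axis and vertical below 0.45 rad and linear speed of nickel_set below 0.04 m/s)) or (horizontal distance between cone and brass_plate below 0.05 m and ((x of tortoise_box_grip in the frame of hook between -0.02 and 0.02 m and y of tortoise_box_grip in the frame of hook between -0.047 and 0.047 m and z of tortoise_box_grip in the frame of hook above 0 m and angle between the y axis of tortoise_box and the y axis of hook, either way round below 0.6 rad) and z of tortoise_box_grip in the frame of hook below 0.012 m and contact force between tortoise_box and hook above 0.6 N and contact force between tortoise_box and flap below 0.1 N and angle between tortoise_box's own z axis and vertical below 0.45 rad and linear speed of tortoise_box below 0.04 m/s))) and value of joint flap below 0.12 rad and ((horizontal distance between mandrel and brass_plate below 0.05 m and distance of tortoise_box from where it was at the start of the episode below 0.03 m) or (horizontal distance between cone and brass_plate below 0.05 m and distance of nickel_set from where it was at the start of the episode below 0.03 m)) and distance of each of mandrel, cone from where it was at the start of the episode below 0.03 m); the robot touches nothing.
It fails at once if the other holder is moved by more than 50 mm ((horizontal distance between mandrel and brass_plate below 0.05 m and distance of tortoise_box from where it was at the start of the episode above 0.05 m) or (horizontal distance between cone and brass_plate below 0.05 m and distance of nickel_set from where it was at the start of the episode above 0.05 m)).
It fails at once if the mandrel or the cone is moved by more than 50 mm (distance of any of mandrel, cone from where it was at the start of the episode above 0.05 m).
It also fails if it takes over 72 s, if anything falls off the work surface, if the arm or the gripper's body presses on something with over 40 N, if the wrist force passes 120 N, or if a joint passes its speed limit or range.

## Working session

There is one attempt and no reset: what is moved stays moved. The work goes in short steps, each a Python script; the robot and the scene stay as the last script left them, time stands still between calls to the robot, and variables do not carry over. Pictures are saved under pics/ and viewed, about 8 in all and at most 12, crops included, and the job is handed in when it is done.

```bash
mkdir -p pics; ls
python3 - <<'E'
from workcell import robot
import cv2,numpy as np
for n in("scene","top"):
    i=robot.camera_info(n);print(n,np.round(i["intrinsics"],1).tolist(),np.round(i["R"],4).tolist(),np.round(i["t"],4).tolist())
    cv2.imwrite(f"pics/{n}0.png",robot.camera(n))
o=robot.observe();print(o["time"],o["orientation"],o["finger_gap"])
E
```

```text
pics
scene [[455.0, 0.0, 314.2], [0.0, 455.0, 195.2], [0.0, 0.0, 1.0]] [[-0.1979, 0.9802, 0.0044], [0.8245, 0.1689, -0.54], [-0.5301, -0.1032, -0.8416]] [0.0984, -0.3783, 1.8749]
top [[378.3, 0.0, 323.0], [0.0, 378.3, 194.9], [0.0, 0.0, 1.0]] [[0.0103, -0.9999, -0.0091], [-0.9945, -0.0093, -0.1041], [0.104, 0.0101, -0.9945]] [0.0049, 0.5672, 1.0054]
0.1 [-89.99487887   0.09878333  65.65998211] 0.9980454178593937
```

View pics/top0.png

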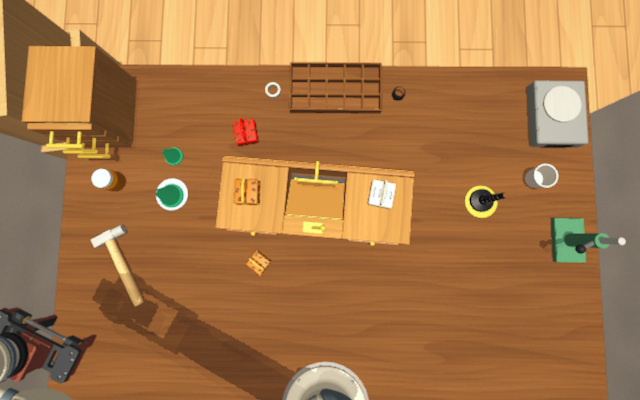

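View pics/scene0.png

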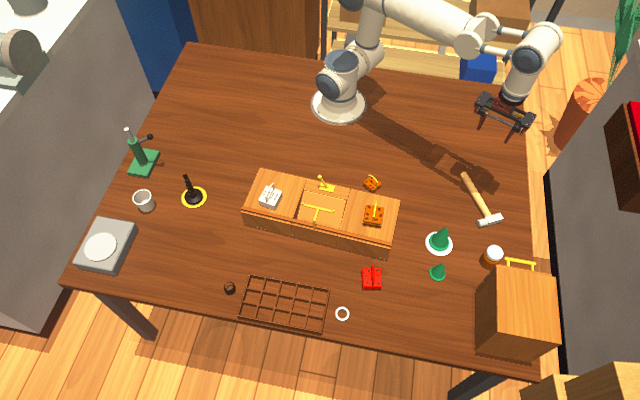

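Top view: the black mandrel stands on the brass plate (482,201) and the green cone (172,194) on the white one, so the holder to hang is the nickel set. It is the only silvery block with rings, on the counter at (382,194). Other candidates:
- Tortoise: box at (246,191), small look-alike at (258,262), red at (245,131).
- Cone: (172,194), with a small look-alike at (173,156).

Next I'll measure the counter and move the wrist camera in for a close look.

```bash
cat > h.py <<'E'
from workcell import robot
import cv2,numpy as np
def ray(info,uv,z):
    K,R,t=(np.array(info[k],float) for k in("intrinsics","R","t"))
    d=R.T@np.linalg.solve(K,[uv[0],uv[1],1.]);c=-R.T@t
    return c+d*(z-c[2])/d[2]
def proj(info,X):
    K,R,t=(np.array(info[k],float) for k in("intrinsics","R","t"))
    p=K@(R@np.array(X,float)+t);return p[:2]/p[2]
E
python3 - <<'E'
from h import *
I=robot.camera_info("top")
for n,uv,z in[("FL",(217,229),.085),("FR",(410,243),.085),("BL",(223,158),.097),("BR",(413,171),.097),("nick",(382,194),.117),("tort",(246,191),.117),("mand plate",(482,201),.004),("white plate",(172,194),.004)]:
    print(n,ray(I,uv,z).round(4))
c=np.mean([ray(I,(217,229),.085),ray(I,(410,243),.085)],0)
print(c)
# wrist look from above
p=[c[0]+0.0,c[1],0.42]
for y in (0,180,90,-90):
    print(y,robot.ik(p,[-90,0,y]))
E
```

```text
FL [0.4707 0.2815 0.085 ]
FR [ 0.4401 -0.2132  0.085 ]
BL [0.6538 0.2697 0.097 ]
BR [ 0.624  -0.2208  0.097 ]
nick [ 0.5617 -0.138   0.117 ]
tort [0.5661 0.203  0.117 ]
mand plate [ 0.5569 -0.4329  0.004 ]
white plate [0.5684 0.4358 0.004 ]
[0.4554041  0.03414481 0.085     ]
0 [ 1.82187363e-02 -1.03205716e+01  6.75777241e+01  0.00000000e+00
  1.22742847e+02  1.82187363e-02]
180 None
90 [ 1.82187363e-02 -1.03205716e+01  6.75777241e+01 -2.54444375e-14
  1.22742847e+02 -8.99817813e+01]
-90 [ 1.82187363e-02 -1.03205716e+01  6.75777241e+01 -2.54444375e-14
  1.22742847e+02  9.00182187e+01]
```

Run:
```python
from h import *
robot.reach([0.50,-0.03,0.42],[-90,0,-3.5])
I=robot.camera_info("wrist")
im=robot.camera("wrist");cv2.imwrite("pics/w1.png",im)
R=np.array(I["R"]);print((-R.T@np.array(I["t"])).round(3),R.round(2).tolist(),np.round(I["intrinsics"],1).tolist())
np.savez("w1.npz",**{k:np.array(I[k]) for k in("intrinsics","R","t")})
def L(x,y,z):
    a=np.radians(-3.5);return [0.565+x*np.cos(a)-y*np.sin(a),0.027+x*np.sin(a)+y*np.cos(a),z]
for n,p in dict(ball=L(-.088,-.033,.137),pivot=L(-.088,0,.089),hl=L(.026,.05,.146),hr=L(.026,-.05,.146),FR=L(-.11,-.25,.085),fl=L(-.062,.077,.085),fr=L(-.062,-.077,.085),nick=L(.007,-.165,.117)).items(): print(n,proj(I,p).round(0),np.round(p,4))
print(robot.observe()["time"])
```

```text
[0.504 0.04  0.556] [[1.0, -0.06, -0.0], [-0.06, -0.97, 0.25], [-0.02, -0.25, -0.97]] [[333.4, 0.0, 313.0], [0.0, 333.4, 210.1], [0.0, 0.0, 1.0]]
ball [292. 158.] [ 0.4751 -0.0006  0.137 ]
pivot [294. 130.] [0.4772 0.0324 0.089 ]
hl [389.  87.] [0.594  0.0753 0.146 ]
hr [384. 173.] [ 0.5879 -0.0245  0.146 ]
FR [282. 294.] [ 0.4399 -0.2158  0.085 ]
fl [313.  70.] [0.5078 0.1076 0.085 ]
fr [313. 185.] [ 0.4984 -0.0461  0.085 ]
nick [362. 251.] [ 0.5619 -0.1381  0.117 ]
2.475
```

View pics/w1.png

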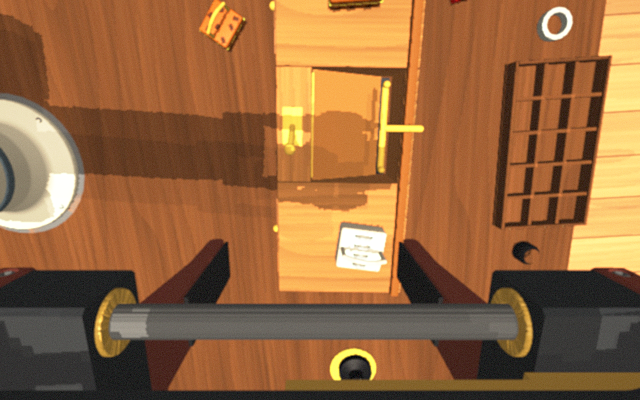

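The wrist view shows the hook at (382,85–171), the ball near (291,149) and the nickel set at (362,248). I'll take one close crop to refine these.

Run:
```python
import cv2
im=cv2.imread("pics/w1.png")[60:300,268:428]
im=cv2.resize(im,None,fx=3,fy=3,interpolation=cv2.INTER_CUBIC)
im=cv2.rotate(im,cv2.ROTATE_90_COUNTERCLOCKWISE)
cv2.imwrite("pics/w1c.png",im);print(im.shape)
```

```text
(480, 720, 3)
```

View pics/w1c.png

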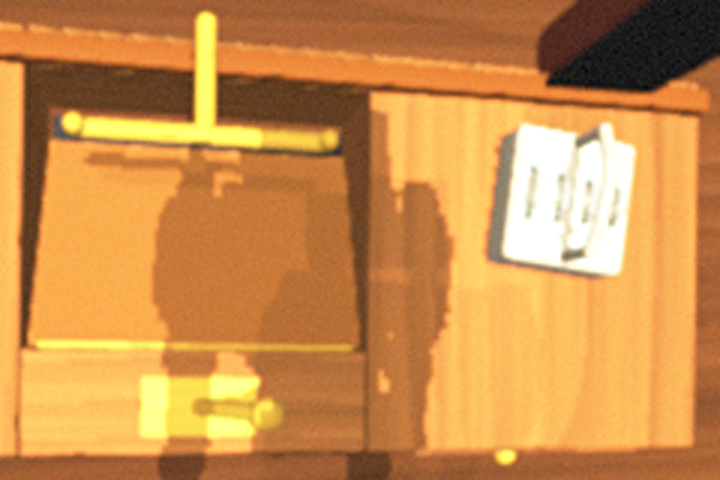

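Crop: hook tips at (72,122) and (328,138), ball at (268,413), nickel top corners at (521,125), (635,148), (617,275) and (503,263), counter front-right corner at (693,445).

Run:
```python
from h import *
I=dict(np.load("w1.npz"))
def P(X,Y,z): return ray(I,(268+(479-Y)/3,60+X/3),z)
hl,hr=P(72,122,.146),P(328,138,.146)
print("hook",hl.round(4),hr.round(4),np.linalg.norm(hl-hr),"yaw",np.degrees(np.arctan2(-(hl-hr)[0],(hl-hr)[1])))
print("ball",P(268,413,.137).round(4),"FR",P(693,445,.085).round(4))
print("opening near R",P(366,350,.085).round(4),"near L",P(22,350,.085).round(4))
c=[P(*q,.117) for q in((521,125),(635,148),(617,275),(503,263))]
print("nick",np.mean(c,0).round(4),[round(np.linalg.norm(c[i]-c[i-3]),4) for i in range(4)])
for a,b in((0,3),(1,2)):
    d=c[a]-c[b];print("yaw x",np.degrees(np.arctan2(d[1],d[0])))
for a,b in((0,1),(3,2)):
    d=c[a]-c[b];print("yaw y",np.degrees(np.arctan2(-d[0],d[1])))
print("arch top",P(600,192,.162).round(4))
a=np.radians(-3.5);m=(hl+hr)/2
u=np.array([np.cos(a),np.sin(a),0]);print("counter origin from hook",(m-.026*u).round(4))
```

```text
hook [0.5917 0.0785 0.146 ] [ 0.5848 -0.0202  0.146 ] 0.09895280593193094 yaw -3.989620784092388
ball [0.4732 0.0101 0.137 ] FR [ 0.4359 -0.2102  0.085 ]
opening near R [ 0.4957 -0.0414  0.085 ] near L [0.505  0.1108 0.085 ]
nick [ 0.5594 -0.1364  0.117 ] [np.float64(0.0578), np.float64(0.0614), np.float64(0.0569), np.float64(0.0646)]
yaw x -11.128566834714858
yaw x -12.038591564893357
yaw y -11.152611741688077
yaw y -7.968669697749817
arch top [ 0.5579 -0.1322  0.162 ]
counter origin from hook [0.5623 0.0307 0.146 ]
```

```bash
cat >> h.py <<'E'
YAW=-3.7
def L(x,y,z):
    a=np.radians(YAW);return [0.563+x*np.cos(a)-y*np.sin(a),0.030+x*np.sin(a)+y*np.cos(a),z]
def inv(p):
    a=np.radians(YAW);d=np.array(p[:2])-[.563,.030]
    return np.round([d[0]*np.cos(a)+d[1]*np.sin(a),-d[0]*np.sin(a)+d[1]*np.cos(a),p[2]],4)
def st(m=""):
    o=robot.observe();print(m,round(o["time"],2),inv(o["tcp_pos"]),np.round(o["contact_force"],1),round(o["finger_gap"],3));return o
D=lambda y=YAW:[-90,0,y]
E
python3 - <<'E'
from h import *
robot.grip(0.0)
robot.reach(L(-.088,-.080,.25),D())
robot.servo_line(L(-.088,-.080,.150),vel=.2);st()
print(robot.servo_line(L(-.088,.030,.150),vel=.06,guard=14));st("end")
robot.servo_line(L(-.088,-.02,.150),vel=.1)
robot.servo_line(L(-.088,-.02,.30),vel=.25)
robot.reach(L(-.05,-.13,.42),D());st()
I=robot.camera_info("wrist");im=robot.camera("wrist")
np.savez("w2.npz",**{k:np.array(I[k]) for k in("intrinsics","R","t")})
cv2.imwrite("pics/w2.png",im[:300])
E
```

```text
5.19 [-0.087  -0.08    0.1521] [-0.8 -0.   0.5] 0.004
True
end 6.08 [-0.0879 -0.0394  0.1507] [ 0.9 -1.1  1.5] 0.003
 7.89 [-0.0499 -0.1297  0.4177] [ 0.1 -0.2 -0.6] 0.008
```

View pics/w2.png

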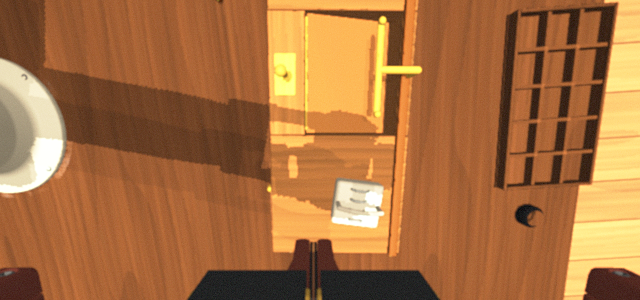

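The guard tripped on first contact, so the toggle is only partly over: the ball is at about (283,72), near mid. I'll push on with a higher guard.

Run:
```python
from h import *
robot.reach(L(-.088,-.055,.25),D())
robot.servo_line(L(-.088,-.055,.150),vel=.2);st()
for i in range(4):
    g=robot.servo_line(L(-.088,.032,.150),vel=.05,guard=25);o=st("end %s"%g)
    if not g or inv(o["tcp_pos"])[1]>.004: break
robot.servo_line(L(-.088,-.02,.150),vel=.1)
robot.servo_line(L(-.088,-.02,.30),vel=.25)
robot.reach(L(-.05,-.13,.42),D());st()
im=robot.camera("wrist")
cv2.imwrite("pics/w3.png",cv2.resize(im[:260,240:440],None,fx=2.2,fy=2.2))
```

```text
9.38 [-0.0871 -0.0553  0.1519] [ 0.5  1.2 -0.4] 0.004
end True 10.7 [-0.0881  0.0133  0.1498] [-0.8 -6.   4.7] 0.007
 12.64 [-0.0499 -0.1297  0.4178] [-0.6 -0.1  0.7] 0.006
```

View pics/w3.png

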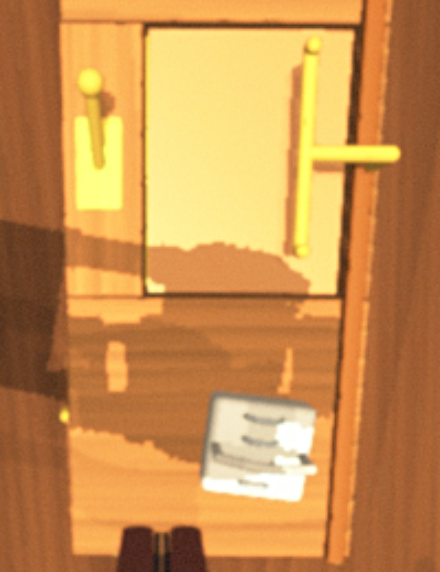

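The flap is level and the toggle is over, with the ball at (90,80) in the crop. Next I'll remeasure the nickel set, grasp it and slide it on.

Run:
```python
from h import *
I=dict(np.load("w2.npz"))
c=[ray(I,(240+x/2.2,y/2.2),.117) for x,y in((215,393),(315,408),(303,498),(205,487))]
m=np.mean(c,0);print("nick2",m.round(4),inv(m))
for a,b in((1,0),(2,3)):
    d=c[a]-c[b];print(np.degrees(np.arctan2(d[1],d[0])),np.linalg.norm(d))
m=(m+[.5594,-.1364,.117])/2
if np.linalg.norm(m[:2]-[.5594,-.1364])>.006: raise SystemExit("disagree")
yb=-10.5
robot.grip(1.0)
robot.reach([m[0],m[1],.25],D(yb))
g=robot.servo_line([m[0],m[1],.128],vel=.12,guard=12);st("down %s"%g)
robot.grip(0.0);o=st("gripped")
```

```text
nick2 [ 0.5615 -0.135   0.117 ] [ 0.0092 -0.1648  0.117 ]
-12.223402966368429 0.061269648503522164
-10.271732181264012 0.06164857239787722
down False 15.99 [ 0.0087 -0.1657  0.1292] [0.  0.1 1. ] 1.002
gripped 16.49 [ 0.0084 -0.1656  0.1284] [ 0.8 -0.1  1.5] 0.727
```

The gap of 64 mm matches the block.

Run:
```python
from h import *
p=robot.observe()["tcp_pos"];z=.1285
robot.servo_line([p[0],p[1],z+.003],vel=.03);st("lift")
robot.servo_line(L(.025,-.115,z+.003),attitude=D(),vel=.06);st("at edge")
g=robot.servo_line(L(.025,-.028,z+.003),vel=.05,guard=10);st("in %s"%g)
im=robot.camera("scene");cv2.imwrite("pics/s1.png",cv2.resize(im[150:270,230:410],None,fx=4,fy=4,interpolation=cv2.INTER_CUBIC))
```

```text
lift 16.76 [ 0.0082 -0.1655  0.1311] [-0.1  0.3 -2.6] 0.724
at edge 17.79 [ 0.0249 -0.1152  0.1315] [-0.1  0.1 -3.3] 0.725
in False 19.68 [ 0.025  -0.0282  0.1315] [ 0.2  0.7 -2.6] 0.726
```

View pics/s1.png

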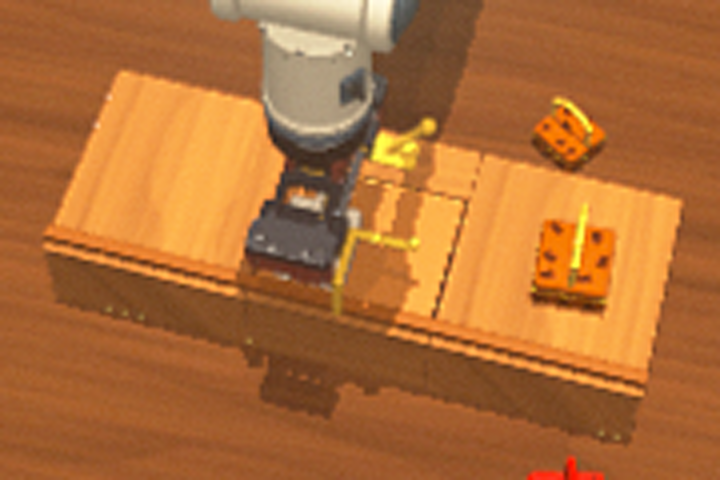

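Run:
```python
from h import *
g=robot.servo_line(L(.025,-.028,.1265),vel=.015,guard=4);st("lower %s"%g)
robot.grip(1.0);st("open")
robot.servo_line(L(.025,-.028,.26),vel=.15)
robot.reach(L(-.088,.085,.26),D());st()
im=robot.camera("wrist");cv2.imwrite("pics/w4.png",im[:300])
s=robot.camera("scene");cv2.imwrite("pics/s2.png",np.hstack([cv2.resize(s[160:260,240:360],None,fx=3.33,fy=3.33,interpolation=cv2.INTER_CUBIC),cv2.resize(im[:,:],(400,250))[:0] if 0 else cv2.resize(im[0:333,120:520],(400,333))]))
```

```text
lower True 20.08 [ 0.0251 -0.0281  0.127 ] [0.9 0.1 4.8] 0.725
open 20.67 [ 0.0243 -0.0281  0.1252] [-0.2  0.1  0.4] 1.001
 22.4 [-0.0876  0.0846  0.2596] [1.4 0.1 0. ] 1.001
```

View pics/s2.png

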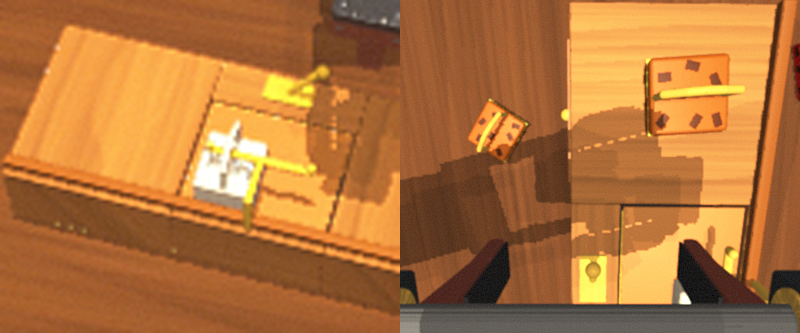

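The nickel set stands on the flap with the bar through its handle. Now I'll swing the toggle back.

Run:
```python
from h import *
robot.grip(0.0)
robot.servo_line(L(-.088,.085,.150),vel=.2);st()
for i in range(5):
    g=robot.servo_line(L(-.088,-.032,.150),vel=.06,guard=25);o=st("end %s"%g)
    if not g or inv(o["tcp_pos"])[1]<-.009: break
robot.servo_line(L(-.088,.03,.150),vel=.1)
robot.servo_line(L(-.088,.03,.30),vel=.25)
robot.reach(L(-.10,.10,.38),D());st()
im=robot.camera("wrist")
s=robot.camera("scene");cv2.imwrite("pics/s3.png",np.hstack([cv2.resize(s[160:260,240:360],None,fx=3.33,fy=3.33,interpolation=cv2.INTER_CUBIC),cv2.resize(im[0:333,120:520],(400,333))]))
```

```text
24.54 [-0.0876  0.0851  0.1512] [ 0.  -0.5  1.2] 0.003
end True 26.04 [-0.0883 -0.0109  0.1502] [0.4 5.7 3.5] 0.004
 27.86 [-0.0999  0.0999  0.3779] [0.6 0.5 0.1] 0.004
```

View pics/s3.png

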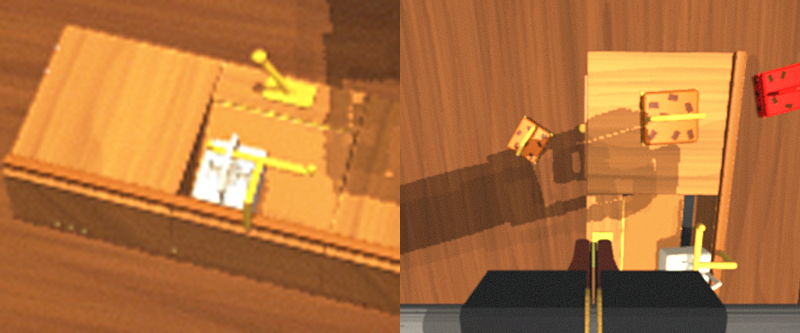

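Run:
```python
from h import *
robot.reach([0.50,-0.03,0.42],[-90,0,-3.5]);robot.dwell(1.0)
I=robot.camera_info("wrist");im=robot.camera("wrist")
np.savez("w5.npz",**{k:np.array(I[k]) for k in("intrinsics","R","t")})
robot.dwell(.5);im2=robot.camera("wrist")
print("motion px",(cv2.absdiff(im[50:240,270:430],im2[50:240,270:430]).max(2)>60).sum())
c=cv2.rotate(cv2.resize(im[60:300,268:428],None,fx=3,fy=3,interpolation=cv2.INTER_CUBIC),cv2.ROTATE_90_COUNTERCLOCKWISE)
cv2.imwrite("pics/w5.png",c);st()
t0=cv2.imread("pics/top0.png");t1=robot.camera("top");cv2.imwrite("pics/t1.png",t1)
d=cv2.absdiff(t0,t1).max(2)
for n,(u,v) in dict(mandrel=(482,201),cone=(172,194),tort=(246,191)).items(): print(n,(d[v-18:v+19,u-18:u+19]>50).sum())
```

```text
motion px 0
 30.28 [-0.059  -0.0639  0.42  ] [ 0.8  0.  -0.3] 0.006
mandrel 0
cone 0
tort 0
```

View pics/w5.png

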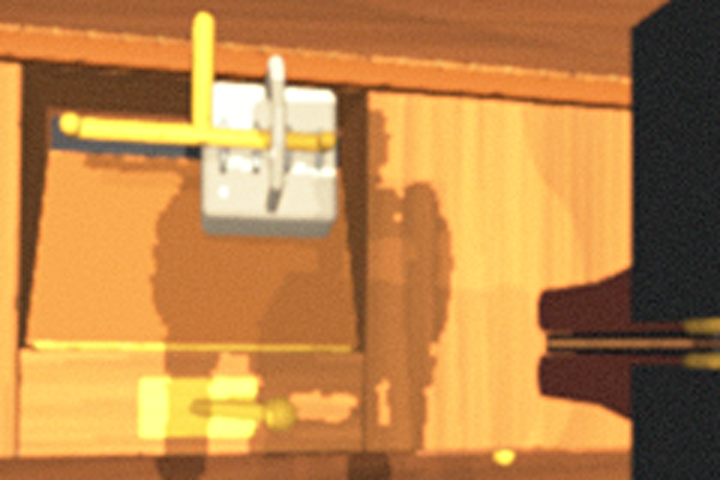

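The nickel set hangs still on the bar, with its arch crossing at (276,138). The ball at (280,413) is at least as far over as at the start, and the flap is down.

```bash
python3 -c "
from workcell import robot
robot.job_done();print(robot.observe()['time'])"
```

```text
the job is handed in; nothing more can be done
the job is handed in; nothing more can be done
```

The black mandrel stood on the brass plate, so I hung the nickel gauge set on the hook's right side and handed the job in. `job_done` gives no verdict, so success rests on my own checks.

**What I did:** I swung the toggle over to raise the flap level and gripped the nickel set by its block. I carried it about 3 mm clear of the counter rather than sliding it. I set it on the flap with the bar through its handle, let go, and swung the toggle fully back.

**What the last checks showed:**
- **Holder:** it hangs upright on the bar, about 28 mm right of the middle. Two pictures 0.5 s apart showed no motion.
- **Flap and toggle:** the flap is down and the toggle is slightly further over than at the start.
- **Mandrel, cone and tortoiseshell box:** no pixel change against the first top picture.
- **Robot:** it was clear of everything at about 30 s of the 72 s allowed.

**What went wrong or disagreed:**
- The first toggle push stopped early because the force guard tripped on contact. I finished it with a higher guard.
- The toggle ball first measured about 7 mm from its nominal zero position, probably because the toggle did not start exactly at its stop.
- I had no direct reading of the hook's load, or of whether the block touches the flap; I judged both from the pictures.

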